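# Put four mixed-up reagent bottles back in their own trays

### The arm

A 7-joint arm with a two-finger parallel gripper is mounted at the origin on the work surface. World frame = base frame: x ahead of the robot, y to its left, z up, the work surface at z = 0. Lengths are in m, angles in rad, forces in N, time in s.
With the tool pointing down it reaches from about 0.425 to 0.925 m from the base axis. Payload 6.8 kg.
Tool frame: the origin (TCP) lies on the centre line of the jaws, within the pads' length; the fingertips stand 19 mm ahead of it and the grasp point (between the pads) is the TCP; z points along the fingers, y is the line along which they close (so a half turn about z gives the same grasp; the last joint's range is limited). The gripper opens to 85 mm and grips with 20 to 120 N. Pads are 22 mm wide; open, the fingers measure 114 mm over their backs; the gripper's body (76 mm by 85 mm) begins 54 mm behind the grasp point. The pads swing forward as they close: fully open they stand 13 mm farther back than shut.
Start: joints at [-1.343, 0.477, 0.022, 1.555, -0.011, 1.109, -0.083], TCP at [0.222, 0.637, 0.25] pointing down, gripper open.
Joint ranges: [-2.96, 2.96], [-0.34, 2.1], [-1.41, 1.46], [0.24, 2.44], [-1.37, 4.51], [0.17, 1.92], [-2.96, 2.96]. Speed limits (rad/s): [2.39, 2.39, 3.14, 3.14, 3.14, 3.14, 3.14].

### API

Orientations are given as a rotation vector (axis times angle).
In Python, from bench import r gives the robot as it stands. The module is installed in compiled form; this text tells all that it offers.
- The arm moves only by the tool arm_command, never from a script. Its argument "rows" is a list of rows, each an object of numbers: "fingers": the opening, from -1 (shut) to 1 (fully open); "x", "y", "z": the shift along the tool's x, y, z in m; "ax", "ay", "az": the turn, a rotation vector about the tool's x, y, z in degrees. In form: [{"fingers": .., "x": .., "y": .., "z": .., "ax": .., "ay": .., "az": ..}, ...]. A call has 1 to 10 rows; each row shifts and turns the commanded pose from where the row before left it, along the tool's axes as they then stand; what a row does not reach is not made up. A row lasts 1/12 s, in which the tool goes at most 41.7 mm and 7.16 degrees, less where a joint would pass 70% of its speed; a pose out of reach is approached as far as the arm can. A call is refused whole if a number of a shift passes 0.0417 or a number of a turn 7.16, either way. A call with a gripper value outside its range is refused whole. The fingers move at their own pace and stop on an object; "grip_force" is the grip in N (left out, the last holds). Time passes only in rows, so rows that do not move let the fingers close. It gives the time, the measured TCP pose, the force, the opening and the grip force at its end, in the units of the state.
- r.get_obs(): the state, without advancing time (a new reading comes with each control period).
- r.grab_frame(name): name is "scene" or "top"; returns a dict with "frame" (480x640x3 uint8, red, green, blue), "depth" (480x640 float32, m along the optical axis (not along the pixel's ray), 0 where there is no reading), "K" (3x3 intrinsics, pixels), "world_from_camera" (4x4, takes a point from camera to world coordinates). Camera axes: x right, y down, z forward; pixel columns grow to the right and rows downward; lengths in m; the calibration is good to about 2 mm. A picture is of the moment at which its call begins.
- r.hand_in(): hands the job in; it is judged then, once.
The state is a dict: "clock": time; "joints": joint angles; "qvel": joint speeds; "tau": joint torques, N m; "tcp_pos": TCP position; "orientation": TCP orientation; "contact_force": force on the tool from outside, world axes, zero at the start; "moment": the same for the moment, N m; "grip_width": finger opening in m; "gripper_force": force on a finger pad.
Only numpy, scipy, OpenCV 4.12 (cv2) and the standard library are available. Lean on these libraries where they do the work, as an engineer would, in place of code of your own. Each camera call takes 0.05 s, during which the arm holds its last target. There are 200 camera calls.

### The job

The four amber reagent bottles are standing in the wrong trays: move them round until each one stands upright, flat on the floor of the tray that has the colour of its cap; the grey tray is free to park a bottle in meanwhile. Keep the bottles upright, set them down rather than dropping them, and leave the glass beaker that stands among them undisturbed.

Things in the scene. Friction and masses are not known exactly. Their poses are not given: they have to be found in the camera images.
- bottle_red: amber glass reagent bottle with a red cap and a red band on its white label; loose, upright, 0.13 to 0.25 kg. Body 52 mm diameter, 62 mm high, narrowing above to the neck; the cap, where to grip it, is a cylinder 36 mm in diameter from 85 to 115 mm (the top) above the underside. Origin: centre of the underside, z up; round, yaw does not matter. Starts in a tray of another colour
- bottle_blue: amber glass reagent bottle with a blue cap and a blue band on its white label; loose, upright, 0.13 to 0.25 kg. Body 52 mm diameter, 62 mm high, narrowing above to the neck; the cap, where to grip it, is a cylinder 36 mm in diameter from 85 to 115 mm (the top) above the underside. Origin: centre of the underside, z up; round, yaw does not matter. Starts in a tray of another colour
- bottle_yellow: amber glass reagent bottle with a yellow cap and a yellow band on its white label; loose, upright, 0.13 to 0.25 kg. Body 52 mm diameter, 62 mm high, narrowing above to the neck; the cap, where to grip it, is a cylinder 36 mm in diameter from 85 to 115 mm (the top) above the underside. Origin: centre of the underside, z up; round, yaw does not matter. Starts in a tray of another colour
- bottle_green: amber glass reagent bottle with a green cap and a green band on its white label; loose, upright, 0.13 to 0.25 kg. Body 52 mm diameter, 62 mm high, narrowing above to the neck; the cap, where to grip it, is a cylinder 36 mm in diameter from 85 to 115 mm (the top) above the underside. Origin: centre of the underside, z up; round, yaw does not matter. Starts in a tray of another colour
- tray_red: red square plastic bottle tray fixed to the bench, 86 x 86 mm outside, 14 mm high; inside 70 x 70 mm, walls 8 mm thick, inner floor 8 mm above the bench, so the lip stands 6 mm above the floor. Origin: centre of its underside, on the bench; x and y along its sides, z up. The place of the bottle with the red cap; at the start another bottle stands in it
- tray_blue: blue square plastic bottle tray fixed to the bench, 86 x 86 mm outside, 14 mm high; inside 70 x 70 mm, walls 8 mm thick, inner floor 8 mm above the bench, so the lip stands 6 mm above the floor. Origin: centre of its underside, on the bench; x and y along its sides, z up. The place of the bottle with the blue cap; at the start another bottle stands in it
- tray_yellow: yellow square plastic bottle tray fixed to the bench, 86 x 86 mm outside, 14 mm high; inside 70 x 70 mm, walls 8 mm thick, inner floor 8 mm above the bench, so the lip stands 6 mm above the floor. Origin: centre of its underside, on the bench; x and y along its sides, z up. The place of the bottle with the yellow cap; at the start another bottle stands in it
- tray_green: green square plastic bottle tray fixed to the bench, 86 x 86 mm outside, 14 mm high; inside 70 x 70 mm, walls 8 mm thick, inner floor 8 mm above the bench, so the lip stands 6 mm above the floor. Origin: centre of its underside, on the bench; x and y along its sides, z up. The place of the bottle with the green cap; at the start another bottle stands in it
- tray_grey: grey square plastic bottle tray fixed to the bench, 86 x 86 mm outside, 14 mm high; inside 70 x 70 mm, walls 8 mm thick, inner floor 8 mm above the bench, so the lip stands 6 mm above the floor. Origin: centre of its underside, on the bench; x and y along its sides, z up. The spare tray: empty at the start
- beaker: open glass beaker standing on the bench among the trays, 56 mm across the rim, 70 mm high, light and loose; not to be disturbed. Origin: centre of the underside, z up. (Other low things, under 70 mm, stand among the trays too: a white jar and a block of vials)
There are look-alikes about, which are no part of the job. There is more than one size of the tray_red; the job needs the smaller. Leave any turquoise look-alike of the bottle_yellow alone.

How it is judged:
By the outcome, as a careful person would: the job done as asked, in the order asked, and still so for the second after the job is handed in, with the robot touching nothing.
It also fails if it takes over 136 s, if anything falls off the work surface, if the arm or the gripper's body presses on something with over 40 N, if the wrist force passes 120 N, or if a joint passes its speed limit or range.

## Working session

There is one attempt and no reset: what is moved stays moved. The work goes in short steps, Python scripts to look and compute and a tool call to move; the robot and the scene stay as the last step left them, time stands still between calls to the robot, and variables do not carry over. Pictures are saved under pics/ and viewed, at most 14 in all, crops included, and the job is handed in when it is done.

Besides the shell and the picture viewer there is one more tool, called after "Request:" in YAML: its name, and indented under it one key for each argument. arm_command: Moves the arm, as the interface text tells. Its arguments: {"type":"object","properties":{"rows":{"type":"array"},"grip_force":{"type":"number"}},"required":["rows"]}

```bash
mkdir -p pics; cat > h.py <<'E'
import numpy as np, cv2
from bench import r
def grab(n):
    f=r.grab_frame(n); return f
def pt(f,u,v,d=None):
    d=f["depth"][int(v),int(u)] if d is None else d
    p=np.linalg.inv(f["K"])@[u,v,1]*d
    return (f["world_from_camera"]@[*p,1])[:3]
E
python3 - <<'E'
from h import *
for n in("top","scene"):
    f=grab(n); cv2.imwrite(f"pics/{n}0.png",f["frame"][:,:,::-1]); np.savez(f"{n}0.npz",**f)
    print(f["K"].round(1).tolist(),f["world_from_camera"].round(3).tolist())
o=r.get_obs()
print(o)
E
```

```text
[[484.3, 0.0, 331.5], [0.0, 484.3, 242.2], [0.0, 0.0, 1.0]] [[0.007, -0.997, 0.075, 0.396], [-1.0, -0.008, -0.008, -0.032], [0.009, -0.075, -0.997, 1.118], [0.0, 0.0, 0.0, 1.0]]
[[471.9, 0.0, 317.6], [0.0, 471.9, 242.1], [0.0, 0.0, 1.0]] [[-0.553, 0.701, -0.45, 0.937], [0.833, 0.467, -0.295, 0.245], [0.003, -0.538, -0.843, 0.861], [0.0, 0.0, 0.0, 1.0]]
{'clock': 0.1, 'joints': array([-1.34311757,  0.47774556,  0.02233734,  1.55630866, -0.011471  ,
        1.10927036, -0.08309406]), 'qvel': array([ 1.03324802e-03, -1.25540464e-03,  1.12151219e-04, -6.43172829e-04,
        8.52620283e-05, -1.48854256e-03, -5.04657173e-04]), 'tau': array([ 5.14872809e-03, -5.97760320e+01,  1.61382247e+00, -2.81954652e+01,
        1.28083443e-02,  4.99956121e-03, -1.12702492e-05]), 'tcp_pos': array([0.22226999, 0.63685406, 0.24942249]), 'orientation': array([-5.24875754e-01, -3.09730431e+00,  2.51091644e-03]), 'contact_force': array([-0.00155128,  0.26486879,  0.03474054]), 'moment': array([0.00383698, 0.01000695, 0.03457234]), 'gripper_force': 0.0, 'grip_width': 0.08530437146345615}
```

View pics/top0.png

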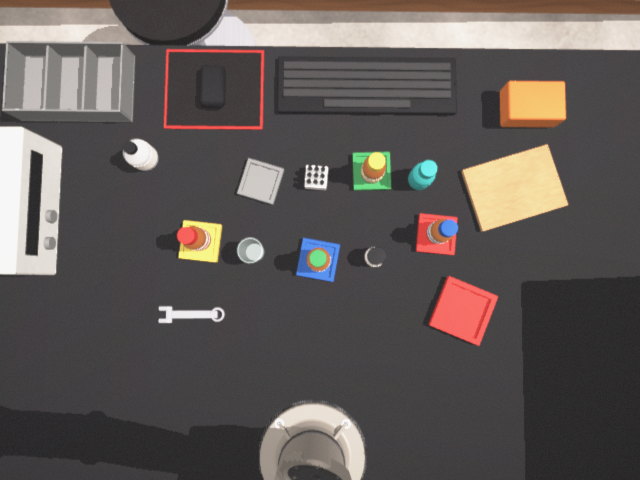

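View pics/scene0.png

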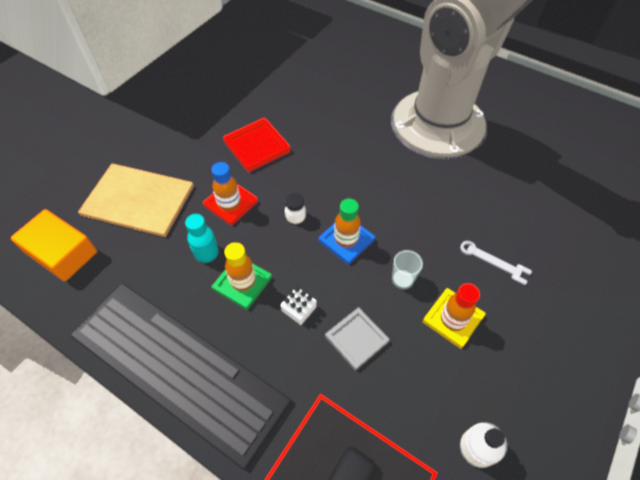

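```bash
python3 - <<'E'
from h import *
f=np.load("top0.npz"); K=f["K"];T=f["world_from_camera"];d=f["depth"]
v,u=np.mgrid[:480,:640]
P=np.stack([(u-K[0,2])/K[0,0]*d,(v-K[1,2])/K[1,1]*d,d,np.ones_like(d)],-1)@T.T
P=P[...,:3]; hsv=cv2.cvtColor(f["frame"],cv2.COLOR_RGB2HSV); z=P[...,2]
for n,(cu,cv) in dict(yellow=(200,240),blue=(318,260),green=(371,170),red=(437,233),grey=(261,181),bigred=(463,310)).items():
    R=(abs(u-cu)<36)&(abs(v-cv)<36)
    m=R&(z>.004)&(z<.03)
    H,S,V=cv2.split(hsv)
    if n=="grey": m&=(V>90)&(S<40)
    else:
        h={'yellow':28,'blue':110,'green':65,'red':0,'bigred':0}[n]
        m&=(np.minimum(abs(H.astype(int)-h),180-abs(H.astype(int)-h))<9)&(S>120)&(V>60)
    k,l,s,_=cv2.connectedComponentsWithStats(m.astype(np.uint8)); m=l==1+s[1:,4].argmax()
    q=P[m][:,:2].astype(np.float32)*1000
    (c,w,a)=cv2.minAreaRect(q)
    t=R&(z>.112)&(z<.14)
    if t.any():
        cc,rr=cv2.minEnclosingCircle(P[t][:,:2].astype(np.float32)*1000); print("  cap",np.round(cc,1),round(rr,1),np.median(z[t]).round(4),t.sum())
    print(n,np.round(c,1),np.round(w,1),round(a,1))
for n,(cu,cv) in dict(turq=(427,168),beaker=(252,250),jar=(375,257),vials=(317,177)).items():
    R=(abs(u-cu)<14)&(abs(v-cv)<14)&(z>.03); print(n,P[R].mean(0).round(3),z[R].max().round(3))
g=f["frame"][120:300,160:480,::-1]; cv2.imwrite("pics/crop1.png",cv2.resize(g,(800,450),interpolation=cv2.INTER_CUBIC))
E
```

```text
cap [483.9 260.6] 18.4 0.1227 257
yellow [479.2 260.5] [87.1 85.2] 84.0
  cap [438.1 -11.3] 17.7 0.1229 236
blue [439.5  -9. ] [87.3 86. ] 80.2
  cap [ 641.9 -132.4] 17.9 0.1229 240
green [ 646.5 -132. ] [86.5 85.5] 2.8
  cap [ 503.2 -283.1] 18.0 0.123 245
red [ 501.1 -281.9] [87.7 89.7] 83.7
grey [621.7 124.1] [87.5 90.8] 73.8
bigred [ 326.7 -342.4] [125.8 122.2] 68.8
turq [ 0.625 -0.237  0.105] 1.118
beaker [0.459 0.14  0.067] 1.118
jar [ 0.446 -0.136  0.065] 1.118
vials [ 0.625 -0.004  0.049] 1.118
```

View pics/crop1.png

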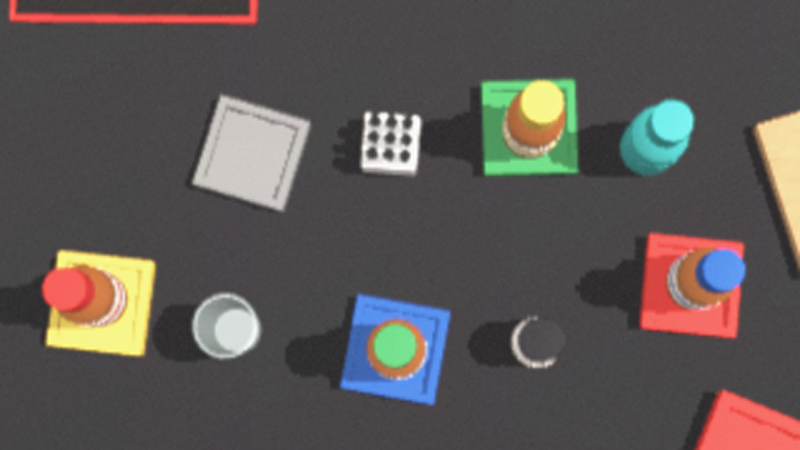

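Look-alikes: the small red tray is at (437,233) and measures 87 mm. The big red tray at (463,310) measures 125 mm, so I use the small one. The yellow-capped bottle is at (374,165) in the green tray, and the turquoise one at (423,175) stays put. Occupants: red bottle in yellow (188,236), green in blue (318,259), yellow in green, blue in red (448,229). Grey tray (261,181) is empty.

Plan: turn the tool so that tool x = world y, tool y = world x and z points down.

Request:
arm_command:
  rows:
    - {"az":7.08}
    - {"az":7.08}
    - {"az":7.08}
    - {"az":7.08}
    - {"az":7.08}
    - {"az":7.08}
    - {"az":7.08}
    - {"az":7.08}
    - {"az":7.08}
    - {"az":7.04}
  grip_force: 40

```text
validation failed for argument at $.ro...
```

Request:
arm_command:
  rows:
    - {"x":-0.031,"y":0.022}
    - {"x":-0.031,"y":0.022}
    - {"x":-0.031,"y":0.022}
    - {"x":-0.031,"y":0.022}
    - {"x":-0.031,"y":0.022}
    - {"x":-0.031,"y":0.022}
    - {"x":-0.031,"y":0.022}
    - {"x":-0.031,"y":0.022}
    - {"x":-0.031,"y":0.022}
    - {}

```text
validation failed for argument at $.ro...
```

Request:
arm_command:
  rows:
    - {"fingers":1,"x":0,"y":0,"z":0,"ax":0,"ay":0,"az":7.08}
    - {"fingers":1,"x":0,"y":0,"z":0,"ax":0,"ay":0,"az":7.08}
    - {"fingers":1,"x":0,"y":0,"z":0,"ax":0,"ay":0,"az":7.08}
    - {"fingers":1,"x":0,"y":0,"z":0,"ax":0,"ay":0,"az":7.08}
    - {"fingers":1,"x":0,"y":0,"z":0,"ax":0,"ay":0,"az":7.08}
    - {"fingers":1,"x":0,"y":0,"z":0,"ax":0,"ay":0,"az":7.08}
    - {"fingers":1,"x":0,"y":0,"z":0,"ax":0,"ay":0,"az":7.08}
    - {"fingers":1,"x":0,"y":0,"z":0,"ax":0,"ay":0,"az":7.08}
    - {"fingers":1,"x":0,"y":0,"z":0,"ax":0,"ay":0,"az":7.08}
    - {"fingers":1,"x":0,"y":0,"z":0,"ax":0,"ay":0,"az":7.04}
  grip_force: 40

```text
clock: 0.93
tcp_pos: [0.2223, 0.637, 0.2497]
orientation: [2.228, 2.214, -0.001]
contact_force: [0.4, -0.2, -0.7]
grip_width: 0.0856
gripper_force: 0.0
```

Request:
arm_command:
  rows:
    - {"fingers":1,"x":-0.031,"y":0.022,"z":0,"ax":0,"ay":0,"az":0}
    - {"fingers":1,"x":-0.031,"y":0.022,"z":0,"ax":0,"ay":0,"az":0}
    - {"fingers":1,"x":-0.031,"y":0.022,"z":0,"ax":0,"ay":0,"az":0}
    - {"fingers":1,"x":-0.031,"y":0.022,"z":0,"ax":0,"ay":0,"az":0}
    - {"fingers":1,"x":-0.031,"y":0.022,"z":0,"ax":0,"ay":0,"az":0}
    - {"fingers":1,"x":-0.031,"y":0.022,"z":0,"ax":0,"ay":0,"az":0}
    - {"fingers":1,"x":-0.031,"y":0.022,"z":0,"ax":0,"ay":0,"az":0}
    - {"fingers":1,"x":-0.031,"y":0.022,"z":0,"ax":0,"ay":0,"az":0}
    - {"fingers":1,"x":-0.031,"y":0.022,"z":0,"ax":0,"ay":0,"az":0}
    - {"fingers":1,"x":-0.031,"y":0.022,"z":0,"ax":0,"ay":0,"az":0}

```text
clock: 1.77
tcp_pos: [0.4429, 0.3255, 0.2501]
orientation: [-2.221, -2.221, 0.001]
contact_force: [1.9, 0.7, 0.2]
grip_width: 0.0851
gripper_force: 0.0
```

Request:
arm_command:
  rows:
    - {"fingers":1,"x":-0.022,"y":0.014,"z":0,"ax":0,"ay":0,"az":0}
    - {"fingers":1,"x":-0.022,"y":0.014,"z":0,"ax":0,"ay":0,"az":0}
    - {"fingers":1,"x":-0.022,"y":0.014,"z":0,"ax":0,"ay":0,"az":0}
    - {"fingers":1,"x":0,"y":0,"z":0,"ax":0,"ay":0,"az":0}
    - {"fingers":1,"x":0,"y":0,"z":0,"ax":0,"ay":0,"az":0}

```text
clock: 2.18
tcp_pos: [0.485, 0.2596, 0.2501]
orientation: [2.225, 2.217, -0.001]
contact_force: [-0.8, 0.6, -0.1]
grip_width: 0.0854
gripper_force: 0.0
```

Request:
arm_command:
  rows:
    - {"fingers":1,"x":0,"y":0,"z":0.036,"ax":0,"ay":0,"az":0}
    - {"fingers":1,"x":0,"y":0,"z":0.036,"ax":0,"ay":0,"az":0}
    - {"fingers":1,"x":0,"y":0,"z":0.036,"ax":0,"ay":0,"az":0}
    - {"fingers":1,"x":0,"y":0,"z":0.034,"ax":0,"ay":0,"az":0}
    - {"fingers":1,"x":0,"y":0,"z":0,"ax":0,"ay":0,"az":0}
    - {"fingers":-1,"x":0,"y":0,"z":0,"ax":0,"ay":0,"az":0}
    - {"fingers":-1,"x":0,"y":0,"z":0,"ax":0,"ay":0,"az":0}
    - {"fingers":-1,"x":0,"y":0,"z":0,"ax":0,"ay":0,"az":0}
    - {"fingers":-1,"x":0,"y":0,"z":0,"ax":0,"ay":0,"az":0}
    - {"fingers":-1,"x":0,"y":0,"z":0,"ax":0,"ay":0,"az":0}

```text
clock: 3.02
tcp_pos: [0.4851, 0.2623, 0.1104]
orientation: [-2.221, -2.221, -0.005]
contact_force: [-2.4, -0.4, 7.3]
grip_width: 0.0356
gripper_force: 39.1
```

Request:
arm_command:
  rows:
    - {"fingers":-1,"x":0,"y":0,"z":0,"ax":0,"ay":0,"az":0}
    - {"fingers":-1,"x":0,"y":0,"z":0,"ax":0,"ay":0,"az":0}
    - {"fingers":-1,"x":0,"y":0,"z":0,"ax":0,"ay":0,"az":0}

```text
clock: 3.27
tcp_pos: [0.4851, 0.2623, 0.1104]
orientation: [-2.221, -2.221, -0.005]
contact_force: [-3.5, 0.7, 7.0]
grip_width: 0.0357
gripper_force: 39.1
```

Request:
arm_command:
  rows:
    - {"fingers":-1,"x":0,"y":0,"z":-0.02,"ax":0,"ay":0,"az":0}
    - {"fingers":-1,"x":0,"y":0,"z":-0.03,"ax":0,"ay":0,"az":0}
    - {"fingers":-1,"x":0,"y":0,"z":-0.03,"ax":0,"ay":0,"az":0}
    - {"fingers":-1,"x":-0.017,"y":0.017,"z":-0.02,"ax":0,"ay":0,"az":0}
    - {"fingers":-1,"x":-0.025,"y":0.025,"z":0,"ax":0,"ay":0,"az":0}
    - {"fingers":-1,"x":-0.025,"y":0.025,"z":0,"ax":0,"ay":0,"az":0}
    - {"fingers":-1,"x":-0.025,"y":0.025,"z":0,"ax":0,"ay":0,"az":0}
    - {"fingers":-1,"x":-0.025,"y":0.025,"z":0,"ax":0,"ay":0,"az":0}
    - {"fingers":-1,"x":-0.02,"y":0.02,"z":0,"ax":0,"ay":0,"az":0}
    - {"fingers":-1,"x":0,"y":0,"z":0,"ax":0,"ay":0,"az":0}

```text
clock: 4.1
tcp_pos: [0.6253, 0.1173, 0.21]
orientation: [2.226, 2.208, 0.002]
contact_force: [-0.2, -0.7, -2.4]
grip_width: 0.0346
gripper_force: 40.6
```

Request:
arm_command:
  rows:
    - {"fingers":-1,"x":0,"y":0,"z":0,"ax":0,"ay":0,"az":0}
    - {"fingers":-1,"x":0,"y":0,"z":0,"ax":0,"ay":0,"az":0}
    - {"fingers":-1,"x":0,"y":0,"z":0,"ax":0,"ay":0,"az":0}

```text
clock: 4.35
tcp_pos: [0.6206, 0.1259, 0.2085]
orientation: [-2.218, -2.223, -0.001]
contact_force: [0.5, -0.6, -1.5]
grip_width: 0.0349
gripper_force: 40.6
```

```bash
python3 - <<'E'
from h import *
f=grab("scene"); cv2.imwrite("pics/s1.png",f["frame"][:,:,::-1])
E
```

```text
(no output)
```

View pics/s1.png

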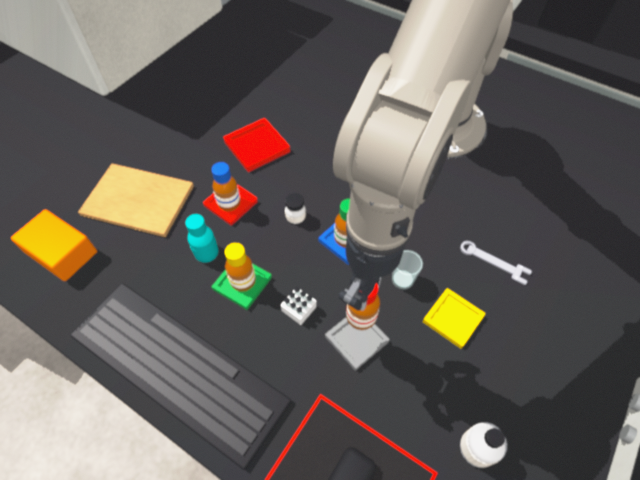

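The red bottle hangs upright in the gripper at (362,308), in front of and above the grey tray (357,338). Next I lower it.

Request:
arm_command:
  rows:
    - {"fingers":-1,"x":0,"y":0,"z":0.025,"ax":0,"ay":0,"az":0}
    - {"fingers":-1,"x":0,"y":0,"z":0.03,"ax":0,"ay":0,"az":0}
    - {"fingers":-1,"x":0,"y":0,"z":0.025,"ax":0,"ay":0,"az":0}
    - {"fingers":-1,"x":0,"y":0,"z":0.01,"ax":0,"ay":0,"az":0}
    - {"fingers":-1,"x":0,"y":0,"z":0.003,"ax":0,"ay":0,"az":0}
    - {"fingers":-1,"x":0,"y":0,"z":0.002,"ax":0,"ay":0,"az":0}
    - {"fingers":-1,"x":0,"y":0,"z":0.001,"ax":0,"ay":0,"az":0}
    - {"fingers":-1,"x":0,"y":0,"z":0.001,"ax":0,"ay":0,"az":0}
    - {"fingers":-1,"x":0,"y":0,"z":0,"ax":0,"ay":0,"az":0}
    - {"fingers":-1,"x":0,"y":0,"z":0,"ax":0,"ay":0,"az":0}

```text
clock: 5.23
tcp_pos: [0.622, 0.1244, 0.1123]
orientation: [2.221, 2.221, 0.002]
contact_force: [0.4, -0.5, -2.0]
grip_width: 0.0352
gripper_force: 40.7
```

Still hanging at -2 N, so I creep down.

Request:
arm_command:
  rows:
    - {"fingers":-1,"x":0,"y":0,"z":0.001,"ax":0,"ay":0,"az":0}
    - {"fingers":-1,"x":0,"y":0,"z":0.001,"ax":0,"ay":0,"az":0}
    - {"fingers":-1,"x":0,"y":0,"z":0,"ax":0,"ay":0,"az":0}
    - {"fingers":-1,"x":0,"y":0,"z":0,"ax":0,"ay":0,"az":0}

```text
clock: 5.57
tcp_pos: [0.6219, 0.1244, 0.1105]
orientation: [2.221, 2.221, 0.002]
contact_force: [-2.0, -0.1, 6.5]
grip_width: 0.035
gripper_force: 41.5
```

Request:
arm_command:
  rows:
    - {"fingers":-1,"x":0,"y":0,"z":0.001,"ax":0,"ay":0,"az":0}
    - {"fingers":-1,"x":0,"y":0,"z":0,"ax":0,"ay":0,"az":0}
    - {"fingers":-1,"x":0,"y":0,"z":0,"ax":0,"ay":0,"az":0}

```text
clock: 5.82
tcp_pos: [0.622, 0.1244, 0.1104]
orientation: [-2.222, -2.221, -0.003]
contact_force: [-5.9, -0.2, 13.3]
grip_width: 0.0353
gripper_force: 42.5
```

Request:
arm_command:
  rows:
    - {"fingers":1,"x":0,"y":0,"z":0,"ax":0,"ay":0,"az":0}
    - {"fingers":1,"x":0,"y":0,"z":0,"ax":0,"ay":0,"az":0}
    - {"fingers":1,"x":0,"y":0,"z":0,"ax":0,"ay":0,"az":0}
    - {"fingers":1,"x":0,"y":0,"z":0,"ax":0,"ay":0,"az":0}
    - {"fingers":1,"x":0,"y":0,"z":0,"ax":0,"ay":0,"az":0}
    - {"fingers":1,"x":0,"y":0,"z":-0.02,"ax":0,"ay":0,"az":0}
    - {"fingers":1,"x":0,"y":0,"z":-0.04,"ax":0,"ay":0,"az":0}
    - {"fingers":1,"x":0,"y":0,"z":-0.04,"ax":0,"ay":0,"az":0}
    - {"fingers":1,"x":0,"y":0,"z":-0.04,"ax":0,"ay":0,"az":0}
    - {"fingers":1,"x":0,"y":0,"z":0,"ax":0,"ay":0,"az":0}

```text
clock: 6.65
tcp_pos: [0.6258, 0.1243, 0.2568]
orientation: [2.218, 2.216, 0.018]
contact_force: [0.7, 0.6, 0.5]
grip_width: 0.0851
gripper_force: 0.0
```

Request:
arm_command:
  rows:
    - {"fingers":1,"x":-0.032,"y":0.0025,"z":0,"ax":0,"ay":0,"az":0}
    - {"fingers":1,"x":-0.032,"y":0.0025,"z":0,"ax":0,"ay":0,"az":0}
    - {"fingers":1,"x":-0.032,"y":0.0025,"z":0,"ax":0,"ay":0,"az":0}
    - {"fingers":1,"x":-0.032,"y":0.0025,"z":0,"ax":0,"ay":0,"az":0}
    - {"fingers":1,"x":-0.032,"y":0.0025,"z":0,"ax":0,"ay":0,"az":0}
    - {"fingers":1,"x":-0.032,"y":0.0025,"z":0,"ax":0,"ay":0,"az":0}
    - {"fingers":1,"x":-0.032,"y":0.0025,"z":0,"ax":0,"ay":0,"az":0}
    - {"fingers":1,"x":-0.032,"y":0.0025,"z":0,"ax":0,"ay":0,"az":0}
    - {"fingers":1,"x":0,"y":0,"z":0,"ax":0,"ay":0,"az":0}
    - {"fingers":1,"x":0,"y":0,"z":0,"ax":0,"ay":0,"az":0}

```text
clock: 7.48
tcp_pos: [0.6409, -0.1348, 0.248]
orientation: [2.226, 2.215, -0.002]
contact_force: [-0.0, 1.0, 0.4]
grip_width: 0.0854
gripper_force: 0.0
```

Request:
arm_command:
  rows:
    - {"fingers":1,"x":0,"y":0,"z":0,"ax":0,"ay":0,"az":0}
    - {"fingers":1,"x":0,"y":0,"z":0,"ax":0,"ay":0,"az":0}
    - {"fingers":1,"x":0,"y":0,"z":0,"ax":0,"ay":0,"az":0}

```text
clock: 7.73
tcp_pos: [0.6416, -0.1298, 0.248]
orientation: [-2.218, -2.224, -0.001]
contact_force: [-0.5, -0.2, -0.1]
grip_width: 0.0856
gripper_force: 0.0
```

```bash
python3 - <<'E'
from h import *
f=grab("scene"); cv2.imwrite("pics/s2.png",f["frame"][:,:,::-1])
E
```

```text
(no output)
```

View pics/s2.png

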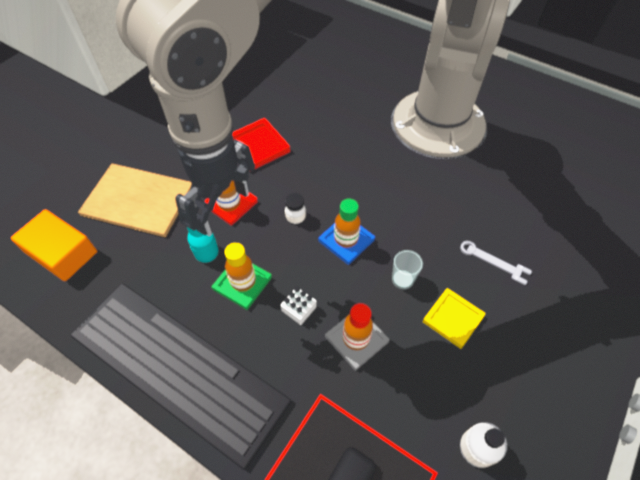

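The red bottle stands upright in the grey tray at (358,330). The gripper is above the yellow bottle (235,260). Now I descend and grip it.

Request:
arm_command:
  rows:
    - {"fingers":1,"x":0,"y":0,"z":0.036,"ax":0,"ay":0,"az":0}
    - {"fingers":1,"x":0,"y":0,"z":0.036,"ax":0,"ay":0,"az":0}
    - {"fingers":1,"x":0,"y":0,"z":0.036,"ax":0,"ay":0,"az":0}
    - {"fingers":1,"x":0,"y":0,"z":0.03,"ax":0,"ay":0,"az":0}
    - {"fingers":1,"x":0,"y":0,"z":0.002,"ax":0,"ay":0,"az":0}
    - {"fingers":-1,"x":0,"y":0,"z":0,"ax":0,"ay":0,"az":0}
    - {"fingers":-1,"x":0,"y":0,"z":0,"ax":0,"ay":0,"az":0}
    - {"fingers":-1,"x":0,"y":0,"z":0,"ax":0,"ay":0,"az":0}
    - {"fingers":-1,"x":0,"y":0,"z":0,"ax":0,"ay":0,"az":0}
    - {"fingers":-1,"x":0,"y":0,"z":0,"ax":0,"ay":0,"az":0}

```text
clock: 8.62
tcp_pos: [0.6427, -0.132, 0.1107]
orientation: [2.22, 2.22, 0.004]
contact_force: [-0.9, 0.3, 5.4]
grip_width: 0.035
gripper_force: 39.4
```

Request:
arm_command:
  rows:
    - {"fingers":-1,"x":0,"y":0,"z":0,"ax":0,"ay":0,"az":0}
    - {"fingers":-1,"x":0,"y":0,"z":0,"ax":0,"ay":0,"az":0}

```text
clock: 8.78
tcp_pos: [0.6427, -0.132, 0.1107]
orientation: [2.22, 2.219, 0.004]
contact_force: [-0.0, -0.2, 5.2]
grip_width: 0.0352
gripper_force: 39.4
```

Request:
arm_command:
  rows:
    - {"fingers":-1,"x":0,"y":0,"z":-0.02,"ax":0,"ay":0,"az":0}
    - {"fingers":-1,"x":0,"y":0,"z":-0.035,"ax":0,"ay":0,"az":0}
    - {"fingers":-1,"x":0,"y":0,"z":-0.035,"ax":0,"ay":0,"az":0}
    - {"fingers":-1,"x":0,"y":0,"z":-0.035,"ax":0,"ay":0,"az":0}
    - {"fingers":-1,"x":0,"y":0,"z":-0.015,"ax":0,"ay":0,"az":0}
    - {"fingers":-1,"x":0.018,"y":-0.0075,"z":0,"ax":0,"ay":0,"az":0}
    - {"fingers":-1,"x":0.0356,"y":-0.0149,"z":0,"ax":0,"ay":0,"az":0}
    - {"fingers":-1,"x":0.0356,"y":-0.0149,"z":0,"ax":0,"ay":0,"az":0}
    - {"fingers":-1,"x":0.0356,"y":-0.0149,"z":0,"ax":0,"ay":0,"az":0}
    - {"fingers":-1,"x":0.0356,"y":-0.0149,"z":0,"ax":0,"ay":0,"az":0}

```text
clock: 9.62
tcp_pos: [0.5734, 0.03, 0.2492]
orientation: [2.222, 2.22, 0.002]
contact_force: [0.7, 0.7, -2.1]
grip_width: 0.0348
gripper_force: 40.7
```

Request:
arm_command:
  rows:
    - {"fingers":-1,"x":0.0356,"y":-0.0149,"z":0,"ax":0,"ay":0,"az":0}
    - {"fingers":-1,"x":0.0356,"y":-0.0149,"z":0,"ax":0,"ay":0,"az":0}
    - {"fingers":-1,"x":0.0356,"y":-0.0149,"z":0,"ax":0,"ay":0,"az":0}
    - {"fingers":-1,"x":0.0356,"y":-0.0149,"z":0,"ax":0,"ay":0,"az":0}
    - {"fingers":-1,"x":0.0356,"y":-0.0149,"z":0,"ax":0,"ay":0,"az":0}
    - {"fingers":-1,"x":0.0356,"y":-0.0149,"z":0,"ax":0,"ay":0,"az":0}
    - {"fingers":-1,"x":0.0185,"y":-0.0075,"z":0,"ax":0,"ay":0,"az":0}
    - {"fingers":-1,"x":0,"y":0,"z":0,"ax":0,"ay":0,"az":0}
    - {"fingers":-1,"x":0,"y":0,"z":0,"ax":0,"ay":0,"az":0}
    - {"fingers":-1,"x":0,"y":0,"z":0,"ax":0,"ay":0,"az":0}

```text
clock: 10.45
tcp_pos: [0.4778, 0.2598, 0.2489]
orientation: [2.222, 2.22, 0.001]
contact_force: [1.0, -0.2, -2.5]
grip_width: 0.0352
gripper_force: 40.7
```

Request:
arm_command:
  rows:
    - {"fingers":-1,"x":0,"y":0,"z":0,"ax":0,"ay":0,"az":0}
    - {"fingers":-1,"x":0,"y":0,"z":0,"ax":0,"ay":0,"az":0}

```text
clock: 10.62
tcp_pos: [0.4781, 0.2593, 0.2486]
orientation: [2.224, 2.218, 0.0]
contact_force: [0.3, 0.8, -2.0]
grip_width: 0.0347
gripper_force: 40.7
```

Request:
arm_command:
  rows:
    - {"fingers":-1,"x":0,"y":0,"z":0.025,"ax":0,"ay":0,"az":0}
    - {"fingers":-1,"x":0,"y":0,"z":0.035,"ax":0,"ay":0,"az":0}
    - {"fingers":-1,"x":0,"y":0,"z":0.035,"ax":0,"ay":0,"az":0}
    - {"fingers":-1,"x":0,"y":0,"z":0.025,"ax":0,"ay":0,"az":0}
    - {"fingers":-1,"x":0,"y":0,"z":0.01,"ax":0,"ay":0,"az":0}
    - {"fingers":-1,"x":0,"y":0,"z":0.004,"ax":0,"ay":0,"az":0}
    - {"fingers":-1,"x":0,"y":0,"z":0.002,"ax":0,"ay":0,"az":0}
    - {"fingers":-1,"x":0,"y":0,"z":0.001,"ax":0,"ay":0,"az":0}
    - {"fingers":-1,"x":0,"y":0,"z":0.001,"ax":0,"ay":0,"az":0}
    - {"fingers":-1,"x":0,"y":0,"z":0.001,"ax":0,"ay":0,"az":0}

```text
clock: 11.45
tcp_pos: [0.4783, 0.2614, 0.1107]
orientation: [2.221, 2.221, 0.004]
contact_force: [-3.6, 0.3, 14.5]
grip_width: 0.0349
gripper_force: 42.5
```

Request:
arm_command:
  rows:
    - {"fingers":-1,"x":0,"y":0,"z":0,"ax":0,"ay":0,"az":0}
    - {"fingers":-1,"x":0,"y":0,"z":0,"ax":0,"ay":0,"az":0}

```text
clock: 11.62
tcp_pos: [0.4783, 0.2615, 0.1107]
orientation: [2.221, 2.221, 0.004]
contact_force: [-0.8, -1.1, 7.3]
grip_width: 0.0349
gripper_force: 41.5
```

Request:
arm_command:
  rows:
    - {"fingers":1,"x":0,"y":0,"z":0,"ax":0,"ay":0,"az":0}
    - {"fingers":1,"x":0,"y":0,"z":0,"ax":0,"ay":0,"az":0}
    - {"fingers":1,"x":0,"y":0,"z":0,"ax":0,"ay":0,"az":0}
    - {"fingers":1,"x":0,"y":0,"z":0,"ax":0,"ay":0,"az":0}
    - {"fingers":1,"x":0,"y":0,"z":0,"ax":0,"ay":0,"az":0}
    - {"fingers":1,"x":0,"y":0,"z":-0.02,"ax":0,"ay":0,"az":0}
    - {"fingers":1,"x":0,"y":0,"z":-0.04,"ax":0,"ay":0,"az":0}
    - {"fingers":1,"x":0,"y":0,"z":-0.04,"ax":0,"ay":0,"az":0}
    - {"fingers":1,"x":0,"y":0,"z":-0.04,"ax":0,"ay":0,"az":0}
    - {"fingers":1,"x":0,"y":0,"z":0,"ax":0,"ay":0,"az":0}

```text
clock: 12.45
tcp_pos: [0.4812, 0.2624, 0.2569]
orientation: [2.221, 2.219, 0.019]
contact_force: [1.1, 0.9, -0.0]
grip_width: 0.0855
gripper_force: 0.0
```

Request:
arm_command:
  rows:
    - {"fingers":1,"x":-0.034,"y":-0.005,"z":0,"ax":0,"ay":0,"az":0}
    - {"fingers":1,"x":-0.034,"y":-0.005,"z":0,"ax":0,"ay":0,"az":0}
    - {"fingers":1,"x":-0.034,"y":-0.005,"z":0,"ax":0,"ay":0,"az":0}
    - {"fingers":1,"x":-0.034,"y":-0.005,"z":0,"ax":0,"ay":0,"az":0}
    - {"fingers":1,"x":-0.034,"y":-0.005,"z":0,"ax":0,"ay":0,"az":0}
    - {"fingers":1,"x":-0.034,"y":-0.005,"z":0,"ax":0,"ay":0,"az":0}
    - {"fingers":1,"x":-0.034,"y":-0.005,"z":0,"ax":0,"ay":0,"az":0}
    - {"fingers":1,"x":-0.034,"y":-0.004,"z":0,"ax":0,"ay":0,"az":0}
    - {"fingers":1,"x":0,"y":0,"z":0,"ax":0,"ay":0,"az":0}
    - {"fingers":1,"x":0,"y":0,"z":0,"ax":0,"ay":0,"az":0}

```text
clock: 13.28
tcp_pos: [0.438, -0.0129, 0.2494]
orientation: [-2.226, -2.216, -0.001]
contact_force: [-0.5, 0.3, 0.1]
grip_width: 0.0854
gripper_force: 0.0
```

Request:
arm_command:
  rows:
    - {"fingers":1,"x":0,"y":0,"z":0,"ax":0,"ay":0,"az":0}
    - {"fingers":1,"x":0,"y":0,"z":0,"ax":0,"ay":0,"az":0}
    - {"fingers":1,"x":0,"y":0,"z":0,"ax":0,"ay":0,"az":0}

```text
clock: 13.53
tcp_pos: [0.4386, -0.01, 0.2492]
orientation: [-2.219, -2.224, 0.0]
contact_force: [-0.6, -0.3, 0.0]
grip_width: 0.0853
gripper_force: 0.0
```

```bash
python3 - <<'E'
from h import *
f=grab("scene"); cv2.imwrite("pics/s3.png",f["frame"][:,:,::-1])
E
```

```text
(no output)
```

View pics/s3.png

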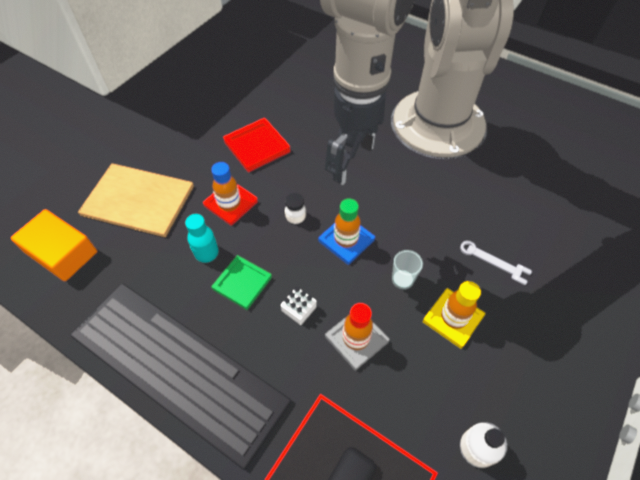

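The yellow bottle stands upright in the yellow tray (457,312), and the beaker (407,268) hasn't moved. Next is the green bottle.

Request:
arm_command:
  rows:
    - {"fingers":1,"x":0,"y":0,"z":0.036,"ax":0,"ay":0,"az":0}
    - {"fingers":1,"x":0,"y":0,"z":0.036,"ax":0,"ay":0,"az":0}
    - {"fingers":1,"x":0,"y":0,"z":0.036,"ax":0,"ay":0,"az":0}
    - {"fingers":1,"x":0,"y":0,"z":0.031,"ax":0,"ay":0,"az":0}
    - {"fingers":1,"x":0,"y":0,"z":0.002,"ax":0,"ay":0,"az":0}
    - {"fingers":-1,"x":0,"y":0,"z":0,"ax":0,"ay":0,"az":0}
    - {"fingers":-1,"x":0,"y":0,"z":0,"ax":0,"ay":0,"az":0}
    - {"fingers":-1,"x":0,"y":0,"z":0,"ax":0,"ay":0,"az":0}
    - {"fingers":-1,"x":0,"y":0,"z":0,"ax":0,"ay":0,"az":0}
    - {"fingers":-1,"x":0,"y":0,"z":0,"ax":0,"ay":0,"az":0}

```text
clock: 14.42
tcp_pos: [0.4394, -0.0108, 0.11]
orientation: [2.221, 2.221, 0.005]
contact_force: [-2.9, -0.4, 8.4]
grip_width: 0.0354
gripper_force: 38.9
```

Request:
arm_command:
  rows:
    - {"fingers":-1,"x":0,"y":0,"z":0,"ax":0,"ay":0,"az":0}
    - {"fingers":-1,"x":0,"y":0,"z":0,"ax":0,"ay":0,"az":0}

```text
clock: 14.58
tcp_pos: [0.4394, -0.0109, 0.11]
orientation: [2.221, 2.221, 0.005]
contact_force: [-2.5, 1.3, 9.8]
grip_width: 0.0351
gripper_force: 38.9
```

Request:
arm_command:
  rows:
    - {"fingers":-1,"x":0,"y":0,"z":-0.02,"ax":0,"ay":0,"az":0}
    - {"fingers":-1,"x":0,"y":0,"z":-0.035,"ax":0,"ay":0,"az":0}
    - {"fingers":-1,"x":0,"y":0,"z":-0.035,"ax":0,"ay":0,"az":0}
    - {"fingers":-1,"x":0,"y":0,"z":-0.035,"ax":0,"ay":0,"az":0}
    - {"fingers":-1,"x":0,"y":0,"z":-0.015,"ax":0,"ay":0,"az":0}
    - {"fingers":-1,"x":-0.008,"y":0.0135,"z":0,"ax":0,"ay":0,"az":0}
    - {"fingers":-1,"x":-0.0175,"y":0.03,"z":0,"ax":0,"ay":0,"az":0}
    - {"fingers":-1,"x":-0.0175,"y":0.03,"z":0,"ax":0,"ay":0,"az":0}
    - {"fingers":-1,"x":-0.0175,"y":0.03,"z":0,"ax":0,"ay":0,"az":0}
    - {"fingers":-1,"x":-0.0175,"y":0.03,"z":0,"ax":0,"ay":0,"az":0}

```text
clock: 15.42
tcp_pos: [0.5733, -0.0896, 0.2493]
orientation: [2.22, 2.222, 0.003]
contact_force: [0.1, 0.1, -1.0]
grip_width: 0.0349
gripper_force: 40.7
```

Request:
arm_command:
  rows:
    - {"fingers":-1,"x":-0.0175,"y":0.03,"z":0,"ax":0,"ay":0,"az":0}
    - {"fingers":-1,"x":-0.0175,"y":0.03,"z":0,"ax":0,"ay":0,"az":0}
    - {"fingers":-1,"x":-0.008,"y":0.0135,"z":0,"ax":0,"ay":0,"az":0}
    - {"fingers":-1,"x":0,"y":0,"z":0,"ax":0,"ay":0,"az":0}
    - {"fingers":-1,"x":0,"y":0,"z":0,"ax":0,"ay":0,"az":0}
    - {"fingers":-1,"x":0,"y":0,"z":0,"ax":0,"ay":0,"az":0}
    - {"fingers":-1,"x":0,"y":0,"z":0,"ax":0,"ay":0,"az":0}
    - {"fingers":-1,"x":0,"y":0,"z":0,"ax":0,"ay":0,"az":0}

```text
clock: 16.08
tcp_pos: [0.6448, -0.1312, 0.2488]
orientation: [-2.22, -2.222, -0.001]
contact_force: [0.3, -0.2, -1.9]
grip_width: 0.0351
gripper_force: 40.7
```

Request:
arm_command:
  rows:
    - {"fingers":-1,"x":0,"y":0,"z":0.025,"ax":0,"ay":0,"az":0}
    - {"fingers":-1,"x":0,"y":0,"z":0.035,"ax":0,"ay":0,"az":0}
    - {"fingers":-1,"x":0,"y":0,"z":0.035,"ax":0,"ay":0,"az":0}
    - {"fingers":-1,"x":0,"y":0,"z":0.025,"ax":0,"ay":0,"az":0}
    - {"fingers":-1,"x":0,"y":0,"z":0.01,"ax":0,"ay":0,"az":0}
    - {"fingers":-1,"x":0,"y":0,"z":0.004,"ax":0,"ay":0,"az":0}
    - {"fingers":-1,"x":0,"y":0,"z":0.002,"ax":0,"ay":0,"az":0}
    - {"fingers":-1,"x":0,"y":0,"z":0.001,"ax":0,"ay":0,"az":0}
    - {"fingers":-1,"x":0,"y":0,"z":0.001,"ax":0,"ay":0,"az":0}
    - {"fingers":-1,"x":0,"y":0,"z":0.001,"ax":0,"ay":0,"az":0}

```text
clock: 16.92
tcp_pos: [0.6464, -0.1324, 0.1109]
orientation: [2.22, 2.22, 0.003]
contact_force: [-0.5, -0.6, -0.5]
grip_width: 0.0347
gripper_force: 40.7
```

Request:
arm_command:
  rows:
    - {"fingers":-1,"x":0,"y":0,"z":0,"ax":0,"ay":0,"az":0}
    - {"fingers":-1,"x":0,"y":0,"z":0,"ax":0,"ay":0,"az":0}
    - {"fingers":-1,"x":0,"y":0,"z":0,"ax":0,"ay":0,"az":0}

```text
clock: 17.17
tcp_pos: [0.646, -0.1324, 0.1102]
orientation: [2.221, 2.221, 0.002]
contact_force: [0.2, -0.3, 2.9]
grip_width: 0.0353
gripper_force: 41.0
```

Request:
arm_command:
  rows:
    - {"fingers":-1,"x":0,"y":0,"z":0.0005,"ax":0,"ay":0,"az":0}
    - {"fingers":1,"x":0,"y":0,"z":0,"ax":0,"ay":0,"az":0}
    - {"fingers":1,"x":0,"y":0,"z":0,"ax":0,"ay":0,"az":0}
    - {"fingers":1,"x":0,"y":0,"z":0,"ax":0,"ay":0,"az":0}
    - {"fingers":1,"x":0,"y":0,"z":0,"ax":0,"ay":0,"az":0}
    - {"fingers":1,"x":0,"y":0,"z":0,"ax":0,"ay":0,"az":0}
    - {"fingers":1,"x":0,"y":0,"z":-0.02,"ax":0,"ay":0,"az":0}
    - {"fingers":1,"x":0,"y":0,"z":-0.04,"ax":0,"ay":0,"az":0}
    - {"fingers":1,"x":0,"y":0,"z":-0.04,"ax":0,"ay":0,"az":0}
    - {"fingers":1,"x":0,"y":0,"z":-0.04,"ax":0,"ay":0,"az":0}

```text
clock: 18.0
tcp_pos: [0.6449, -0.1323, 0.25]
orientation: [-2.221, -2.22, 0.002]
contact_force: [1.1, -0.9, 1.3]
grip_width: 0.0852
gripper_force: 0.0
```

Request:
arm_command:
  rows:
    - {"fingers":1,"x":0,"y":0,"z":0,"ax":0,"ay":0,"az":0}
    - {"fingers":1,"x":-0.025,"y":-0.0235,"z":0,"ax":0,"ay":0,"az":0}
    - {"fingers":1,"x":-0.025,"y":-0.0235,"z":0,"ax":0,"ay":0,"az":0}
    - {"fingers":1,"x":-0.025,"y":-0.0235,"z":0,"ax":0,"ay":0,"az":0}
    - {"fingers":1,"x":-0.025,"y":-0.0235,"z":0,"ax":0,"ay":0,"az":0}
    - {"fingers":1,"x":-0.025,"y":-0.0235,"z":0,"ax":0,"ay":0,"az":0}
    - {"fingers":1,"x":-0.025,"y":-0.0245,"z":0,"ax":0,"ay":0,"az":0}
    - {"fingers":1,"x":0,"y":0,"z":0,"ax":0,"ay":0,"az":0}
    - {"fingers":1,"x":0,"y":0,"z":0,"ax":0,"ay":0,"az":0}
    - {"fingers":1,"x":0,"y":0,"z":0,"ax":0,"ay":0,"az":0}

```text
clock: 18.83
tcp_pos: [0.5038, -0.2818, 0.2487]
orientation: [-2.221, -2.221, -0.001]
contact_force: [1.4, -0.2, -0.8]
grip_width: 0.0848
gripper_force: 0.0
```

Request:
arm_command:
  rows:
    - {"fingers":1,"x":0,"y":0,"z":0,"ax":0,"ay":0,"az":0}
    - {"fingers":1,"x":0,"y":0,"z":0,"ax":0,"ay":0,"az":0}

```text
clock: 19.0
tcp_pos: [0.5045, -0.2809, 0.2485]
orientation: [-2.218, -2.224, -0.0]
contact_force: [0.6, -0.2, -0.7]
grip_width: 0.0855
gripper_force: 0.0
```

```bash
python3 - <<'E'
from h import *
f=grab("scene"); cv2.imwrite("pics/s4.png",f["frame"][:,:,::-1])
E
```

```text
(no output)
```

View pics/s4.png

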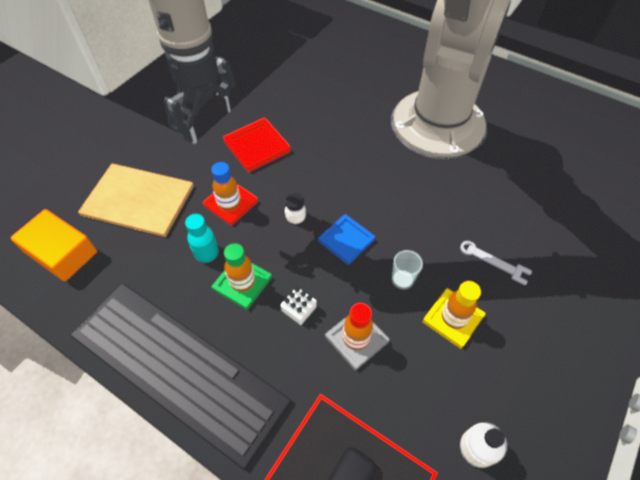

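The green bottle is upright in the green tray (240,272) and the blue tray (347,239) is empty. Next is the blue bottle.

Request:
arm_command:
  rows:
    - {"fingers":1,"x":0,"y":0,"z":0.036,"ax":0,"ay":0,"az":0}
    - {"fingers":1,"x":0,"y":0,"z":0.036,"ax":0,"ay":0,"az":0}
    - {"fingers":1,"x":0,"y":0,"z":0.036,"ax":0,"ay":0,"az":0}
    - {"fingers":1,"x":0,"y":0,"z":0.03,"ax":0,"ay":0,"az":0}
    - {"fingers":1,"x":0,"y":0,"z":0.002,"ax":0,"ay":0,"az":0}
    - {"fingers":-1,"x":0,"y":0,"z":0,"ax":0,"ay":0,"az":0}
    - {"fingers":-1,"x":0,"y":0,"z":0,"ax":0,"ay":0,"az":0}
    - {"fingers":-1,"x":0,"y":0,"z":0,"ax":0,"ay":0,"az":0}
    - {"fingers":-1,"x":0,"y":0,"z":0,"ax":0,"ay":0,"az":0}
    - {"fingers":-1,"x":0,"y":0,"z":0,"ax":0,"ay":0,"az":0}

```text
clock: 19.88
tcp_pos: [0.5043, -0.2829, 0.1108]
orientation: [2.22, 2.219, 0.002]
contact_force: [-1.3, -0.5, 4.9]
grip_width: 0.0357
gripper_force: 39.3
```

Request:
arm_command:
  rows:
    - {"fingers":-1,"x":0,"y":0,"z":0,"ax":0,"ay":0,"az":0}
    - {"fingers":-1,"x":0,"y":0,"z":0,"ax":0,"ay":0,"az":0}

```text
clock: 20.05
tcp_pos: [0.5043, -0.2829, 0.1108]
orientation: [2.22, 2.219, 0.002]
contact_force: [-1.9, 0.4, 5.7]
grip_width: 0.0348
gripper_force: 39.3
```

Request:
arm_command:
  rows:
    - {"fingers":-1,"x":0,"y":0,"z":-0.02,"ax":0,"ay":0,"az":0}
    - {"fingers":-1,"x":0,"y":0,"z":-0.035,"ax":0,"ay":0,"az":0}
    - {"fingers":-1,"x":0,"y":0,"z":-0.035,"ax":0,"ay":0,"az":0}
    - {"fingers":-1,"x":0,"y":0,"z":-0.035,"ax":0,"ay":0,"az":0}
    - {"fingers":-1,"x":0,"y":0,"z":-0.015,"ax":0,"ay":0,"az":0}
    - {"fingers":-1,"x":0.0165,"y":-0.004,"z":0,"ax":0,"ay":0,"az":0}
    - {"fingers":-1,"x":0.0344,"y":-0.008,"z":0,"ax":0,"ay":0,"az":0}
    - {"fingers":-1,"x":0.0344,"y":-0.008,"z":0,"ax":0,"ay":0,"az":0}
    - {"fingers":-1,"x":0.0344,"y":-0.008,"z":0,"ax":0,"ay":0,"az":0}
    - {"fingers":-1,"x":0.0344,"y":-0.008,"z":0,"ax":0,"ay":0,"az":0}

```text
clock: 20.88
tcp_pos: [0.4666, -0.1268, 0.2493]
orientation: [2.222, 2.22, 0.002]
contact_force: [0.5, 0.8, -3.1]
grip_width: 0.035
gripper_force: 41.0
```

Request:
arm_command:
  rows:
    - {"fingers":-1,"x":0.0344,"y":-0.008,"z":0,"ax":0,"ay":0,"az":0}
    - {"fingers":-1,"x":0.0344,"y":-0.008,"z":0,"ax":0,"ay":0,"az":0}
    - {"fingers":-1,"x":0.0344,"y":-0.008,"z":0,"ax":0,"ay":0,"az":0}
    - {"fingers":-1,"x":0.0165,"y":-0.004,"z":0,"ax":0,"ay":0,"az":0}
    - {"fingers":-1,"x":0,"y":0,"z":0,"ax":0,"ay":0,"az":0}
    - {"fingers":-1,"x":0,"y":0,"z":0,"ax":0,"ay":0,"az":0}
    - {"fingers":-1,"x":0,"y":0,"z":0,"ax":0,"ay":0,"az":0}
    - {"fingers":-1,"x":0,"y":0,"z":0,"ax":0,"ay":0,"az":0}
    - {"fingers":-1,"x":0,"y":0,"z":0,"ax":0,"ay":0,"az":0}

```text
clock: 21.63
tcp_pos: [0.4396, -0.0096, 0.2489]
orientation: [2.224, 2.218, 0.0]
contact_force: [-0.3, 0.1, -1.6]
grip_width: 0.0347
gripper_force: 41.0
```

Request:
arm_command:
  rows:
    - {"fingers":-1,"x":0,"y":0,"z":0.025,"ax":0,"ay":0,"az":0}
    - {"fingers":-1,"x":0,"y":0,"z":0.035,"ax":0,"ay":0,"az":0}
    - {"fingers":-1,"x":0,"y":0,"z":0.035,"ax":0,"ay":0,"az":0}
    - {"fingers":-1,"x":0,"y":0,"z":0.025,"ax":0,"ay":0,"az":0}
    - {"fingers":-1,"x":0,"y":0,"z":0.01,"ax":0,"ay":0,"az":0}
    - {"fingers":-1,"x":0,"y":0,"z":0.004,"ax":0,"ay":0,"az":0}
    - {"fingers":-1,"x":0,"y":0,"z":0.002,"ax":0,"ay":0,"az":0}
    - {"fingers":-1,"x":0,"y":0,"z":0.001,"ax":0,"ay":0,"az":0}
    - {"fingers":-1,"x":0,"y":0,"z":0.001,"ax":0,"ay":0,"az":0}
    - {"fingers":-1,"x":0,"y":0,"z":0.001,"ax":0,"ay":0,"az":0}

```text
clock: 22.47
tcp_pos: [0.4404, -0.0082, 0.1109]
orientation: [2.221, 2.221, 0.004]
contact_force: [0.3, -0.3, -1.3]
grip_width: 0.035
gripper_force: 40.9
```

Request:
arm_command:
  rows:
    - {"fingers":-1,"x":0,"y":0,"z":0,"ax":0,"ay":0,"az":0}
    - {"fingers":-1,"x":0,"y":0,"z":0,"ax":0,"ay":0,"az":0}
    - {"fingers":-1,"x":0,"y":0,"z":0,"ax":0,"ay":0,"az":0}

```text
clock: 22.72
tcp_pos: [0.4404, -0.0082, 0.1107]
orientation: [2.221, 2.221, 0.003]
contact_force: [-1.2, 0.3, 7.3]
grip_width: 0.0352
gripper_force: 41.7
```

Request:
arm_command:
  rows:
    - {"fingers":1,"x":0,"y":0,"z":0,"ax":0,"ay":0,"az":0}
    - {"fingers":1,"x":0,"y":0,"z":0,"ax":0,"ay":0,"az":0}
    - {"fingers":1,"x":0,"y":0,"z":0,"ax":0,"ay":0,"az":0}
    - {"fingers":1,"x":0,"y":0,"z":0,"ax":0,"ay":0,"az":0}
    - {"fingers":1,"x":0,"y":0,"z":0,"ax":0,"ay":0,"az":0}
    - {"fingers":1,"x":0,"y":0,"z":-0.02,"ax":0,"ay":0,"az":0}
    - {"fingers":1,"x":0,"y":0,"z":-0.04,"ax":0,"ay":0,"az":0}
    - {"fingers":1,"x":0,"y":0,"z":-0.04,"ax":0,"ay":0,"az":0}
    - {"fingers":1,"x":0,"y":0,"z":-0.04,"ax":0,"ay":0,"az":0}
    - {"fingers":1,"x":0,"y":0,"z":0,"ax":0,"ay":0,"az":0}

```text
clock: 23.55
tcp_pos: [0.4433, -0.0086, 0.2563]
orientation: [2.219, 2.217, 0.016]
contact_force: [0.8, 1.2, 0.7]
grip_width: 0.0852
gripper_force: 0.0
```

Request:
arm_command:
  rows:
    - {"fingers":1,"x":0.019,"y":0.026,"z":0,"ax":0,"ay":0,"az":0}
    - {"fingers":1,"x":0.019,"y":0.026,"z":0,"ax":0,"ay":0,"az":0}
    - {"fingers":1,"x":0.019,"y":0.026,"z":0,"ax":0,"ay":0,"az":0}
    - {"fingers":1,"x":0.019,"y":0.026,"z":0,"ax":0,"ay":0,"az":0}
    - {"fingers":1,"x":0.019,"y":0.026,"z":0,"ax":0,"ay":0,"az":0}
    - {"fingers":1,"x":0.019,"y":0.026,"z":0,"ax":0,"ay":0,"az":0}
    - {"fingers":1,"x":0.019,"y":0.026,"z":0,"ax":0,"ay":0,"az":0}
    - {"fingers":1,"x":0,"y":0,"z":0,"ax":0,"ay":0,"az":0}
    - {"fingers":1,"x":0,"y":0,"z":0,"ax":0,"ay":0,"az":0}
    - {"fingers":1,"x":0,"y":0,"z":0,"ax":0,"ay":0,"az":0}

```text
clock: 24.38
tcp_pos: [0.6209, 0.1238, 0.2492]
orientation: [-2.222, -2.221, 0.003]
contact_force: [-0.3, -0.8, -0.5]
grip_width: 0.0855
gripper_force: 0.0
```

Request:
arm_command:
  rows:
    - {"fingers":1,"x":0,"y":0,"z":0,"ax":0,"ay":0,"az":0}
    - {"fingers":1,"x":0,"y":0,"z":0,"ax":0,"ay":0,"az":0}

```text
clock: 24.55
tcp_pos: [0.6208, 0.1235, 0.25]
orientation: [-2.223, -2.22, -0.0]
contact_force: [0.1, 0.0, 1.0]
grip_width: 0.085
gripper_force: 0.0
```

```bash
python3 - <<'E'
from h import *
f=grab("scene"); cv2.imwrite("pics/s5.png",f["frame"][:,:,::-1])
E
```

```text
(no output)
```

View pics/s5.png

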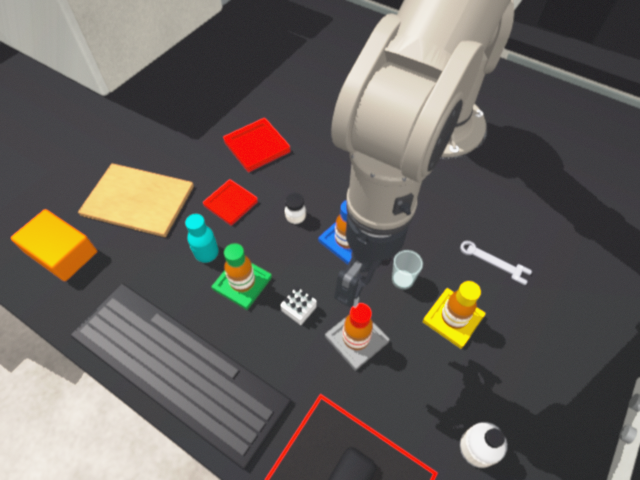

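The blue bottle is in the blue tray (345,235) and the small red tray (231,201) is empty. Now I grip the red bottle (358,328).

Request:
arm_command:
  rows:
    - {"fingers":1,"x":0,"y":0,"z":0.036,"ax":0,"ay":0,"az":0}
    - {"fingers":1,"x":0,"y":0,"z":0.036,"ax":0,"ay":0,"az":0}
    - {"fingers":1,"x":0,"y":0,"z":0.036,"ax":0,"ay":0,"az":0}
    - {"fingers":1,"x":0,"y":0,"z":0.031,"ax":0,"ay":0,"az":0}
    - {"fingers":1,"x":0,"y":0,"z":0.002,"ax":0,"ay":0,"az":0}
    - {"fingers":-1,"x":0,"y":0,"z":0,"ax":0,"ay":0,"az":0}
    - {"fingers":-1,"x":0,"y":0,"z":0,"ax":0,"ay":0,"az":0}
    - {"fingers":-1,"x":0,"y":0,"z":0,"ax":0,"ay":0,"az":0}
    - {"fingers":-1,"x":0,"y":0,"z":0,"ax":0,"ay":0,"az":0}
    - {"fingers":-1,"x":0,"y":0,"z":0,"ax":0,"ay":0,"az":0}

```text
clock: 25.43
tcp_pos: [0.6223, 0.1249, 0.1111]
orientation: [2.221, 2.221, 0.004]
contact_force: [-2.4, 0.2, 7.0]
grip_width: 0.0347
gripper_force: 39.1
```

Request:
arm_command:
  rows:
    - {"fingers":-1,"x":0,"y":0,"z":0,"ax":0,"ay":0,"az":0}
    - {"fingers":-1,"x":0,"y":0,"z":0,"ax":0,"ay":0,"az":0}

```text
clock: 25.6
tcp_pos: [0.6223, 0.1248, 0.1111]
orientation: [2.221, 2.221, 0.004]
contact_force: [-2.4, 0.3, 7.6]
grip_width: 0.0349
gripper_force: 39.1
```

Request:
arm_command:
  rows:
    - {"fingers":-1,"x":0,"y":0,"z":-0.02,"ax":0,"ay":0,"az":0}
    - {"fingers":-1,"x":0,"y":0,"z":-0.035,"ax":0,"ay":0,"az":0}
    - {"fingers":-1,"x":0,"y":0,"z":-0.035,"ax":0,"ay":0,"az":0}
    - {"fingers":-1,"x":0,"y":0,"z":-0.035,"ax":0,"ay":0,"az":0}
    - {"fingers":-1,"x":0,"y":0,"z":-0.015,"ax":0,"ay":0,"az":0}
    - {"fingers":-1,"x":-0.018,"y":-0.0055,"z":0,"ax":0,"ay":0,"az":0}
    - {"fingers":-1,"x":-0.037,"y":-0.0109,"z":0,"ax":0,"ay":0,"az":0}
    - {"fingers":-1,"x":-0.037,"y":-0.0109,"z":0,"ax":0,"ay":0,"az":0}
    - {"fingers":-1,"x":-0.037,"y":-0.0109,"z":0,"ax":0,"ay":0,"az":0}
    - {"fingers":-1,"x":-0.037,"y":-0.0109,"z":0,"ax":0,"ay":0,"az":0}

```text
clock: 26.43
tcp_pos: [0.571, -0.0434, 0.249]
orientation: [-2.221, -2.222, -0.001]
contact_force: [1.2, -0.7, -1.4]
grip_width: 0.0352
gripper_force: 40.7
```

Request:
arm_command:
  rows:
    - {"fingers":-1,"x":-0.037,"y":-0.0109,"z":0,"ax":0,"ay":0,"az":0}
    - {"fingers":-1,"x":-0.037,"y":-0.0109,"z":0,"ax":0,"ay":0,"az":0}
    - {"fingers":-1,"x":-0.037,"y":-0.0109,"z":0,"ax":0,"ay":0,"az":0}
    - {"fingers":-1,"x":-0.037,"y":-0.0109,"z":0,"ax":0,"ay":0,"az":0}
    - {"fingers":-1,"x":-0.037,"y":-0.0109,"z":0,"ax":0,"ay":0,"az":0}
    - {"fingers":-1,"x":-0.037,"y":-0.0109,"z":0,"ax":0,"ay":0,"az":0}
    - {"fingers":-1,"x":-0.018,"y":-0.0055,"z":0,"ax":0,"ay":0,"az":0}
    - {"fingers":-1,"x":0,"y":0,"z":0,"ax":0,"ay":0,"az":0}
    - {"fingers":-1,"x":0,"y":0,"z":0,"ax":0,"ay":0,"az":0}
    - {"fingers":-1,"x":0,"y":0,"z":0,"ax":0,"ay":0,"az":0}

```text
clock: 27.27
tcp_pos: [0.5014, -0.2805, 0.2487]
orientation: [-2.22, -2.222, -0.001]
contact_force: [0.1, 0.4, -1.6]
grip_width: 0.0351
gripper_force: 40.7
```

Request:
arm_command:
  rows:
    - {"fingers":-1,"x":0,"y":0,"z":0,"ax":0,"ay":0,"az":0}
    - {"fingers":-1,"x":0,"y":0,"z":0,"ax":0,"ay":0,"az":0}

```text
clock: 27.43
tcp_pos: [0.5021, -0.2798, 0.2487]
orientation: [-2.218, -2.224, -0.001]
contact_force: [-0.3, 0.1, -1.1]
grip_width: 0.0351
gripper_force: 40.7
```

Request:
arm_command:
  rows:
    - {"fingers":-1,"x":0,"y":0,"z":0.025,"ax":0,"ay":0,"az":0}
    - {"fingers":-1,"x":0,"y":0,"z":0.035,"ax":0,"ay":0,"az":0}
    - {"fingers":-1,"x":0,"y":0,"z":0.035,"ax":0,"ay":0,"az":0}
    - {"fingers":-1,"x":0,"y":0,"z":0.025,"ax":0,"ay":0,"az":0}
    - {"fingers":-1,"x":0,"y":0,"z":0.01,"ax":0,"ay":0,"az":0}
    - {"fingers":-1,"x":0,"y":0,"z":0.004,"ax":0,"ay":0,"az":0}
    - {"fingers":-1,"x":0,"y":0,"z":0.002,"ax":0,"ay":0,"az":0}
    - {"fingers":-1,"x":0,"y":0,"z":0.001,"ax":0,"ay":0,"az":0}
    - {"fingers":-1,"x":0,"y":0,"z":0.001,"ax":0,"ay":0,"az":0}
    - {"fingers":-1,"x":0,"y":0,"z":0,"ax":0,"ay":0,"az":0}

```text
clock: 28.27
tcp_pos: [0.5022, -0.2817, 0.112]
orientation: [2.22, 2.22, 0.002]
contact_force: [-0.2, -0.3, -1.2]
grip_width: 0.0354
gripper_force: 40.7
```

Request:
arm_command:
  rows:
    - {"fingers":-1,"x":0,"y":0,"z":0.001,"ax":0,"ay":0,"az":0}
    - {"fingers":-1,"x":0,"y":0,"z":0,"ax":0,"ay":0,"az":0}
    - {"fingers":-1,"x":0,"y":0,"z":0,"ax":0,"ay":0,"az":0}

```text
clock: 28.52
tcp_pos: [0.5021, -0.282, 0.1111]
orientation: [2.22, 2.22, 0.002]
contact_force: [-1.0, 1.4, 5.2]
grip_width: 0.035
gripper_force: 41.3
```

Request:
arm_command:
  rows:
    - {"fingers":1,"x":0,"y":0,"z":0,"ax":0,"ay":0,"az":0}
    - {"fingers":1,"x":0,"y":0,"z":0,"ax":0,"ay":0,"az":0}
    - {"fingers":1,"x":0,"y":0,"z":0,"ax":0,"ay":0,"az":0}
    - {"fingers":1,"x":0,"y":0,"z":0,"ax":0,"ay":0,"az":0}
    - {"fingers":1,"x":0,"y":0,"z":0,"ax":0,"ay":0,"az":0}
    - {"fingers":1,"x":0,"y":0,"z":-0.02,"ax":0,"ay":0,"az":0}
    - {"fingers":1,"x":0,"y":0,"z":-0.04,"ax":0,"ay":0,"az":0}
    - {"fingers":1,"x":0,"y":0,"z":-0.04,"ax":0,"ay":0,"az":0}
    - {"fingers":1,"x":0,"y":0,"z":-0.04,"ax":0,"ay":0,"az":0}
    - {"fingers":1,"x":0,"y":0,"z":0,"ax":0,"ay":0,"az":0}

```text
clock: 29.35
tcp_pos: [0.5044, -0.2842, 0.2573]
orientation: [2.215, 2.213, 0.008]
contact_force: [0.7, -1.2, -0.1]
grip_width: 0.0854
gripper_force: 0.0
```

Request:
arm_command:
  rows:
    - {"fingers":1,"x":-0.03,"y":0,"z":0,"ax":0,"ay":0,"az":0}
    - {"fingers":1,"x":-0.03,"y":0,"z":0,"ax":0,"ay":0,"az":0}
    - {"fingers":1,"x":-0.03,"y":0,"z":0,"ax":0,"ay":0,"az":0}
    - {"fingers":1,"x":-0.03,"y":0,"z":0,"ax":0,"ay":0,"az":0}
    - {"fingers":1,"x":-0.03,"y":0,"z":0,"ax":0,"ay":0,"az":0}
    - {"fingers":1,"x":0,"y":0,"z":0,"ax":0,"ay":0,"az":0}
    - {"fingers":1,"x":0,"y":0,"z":0,"ax":0,"ay":0,"az":0}
    - {"fingers":1,"x":0,"y":0,"z":0,"ax":0,"ay":0,"az":0}

```text
clock: 30.02
tcp_pos: [0.5014, -0.4308, 0.2493]
orientation: [-2.221, -2.221, -0.001]
contact_force: [-0.0, 0.5, 0.1]
grip_width: 0.0858
gripper_force: 0.0
```

```bash
python3 - <<'E'
from h import *
f=grab("scene"); g=grab("top")["frame"]
cv2.imwrite("pics/end.png",np.vstack([cv2.resize(f["frame"][100:380,120:520],(800,560))])[:,:,::-1])
cv2.imwrite("pics/endtop.png",cv2.resize(g[120:320,160:500],(800,470),interpolation=cv2.INTER_CUBIC)[:,:,::-1])
E
```

```text
(no output)
```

View pics/end.png

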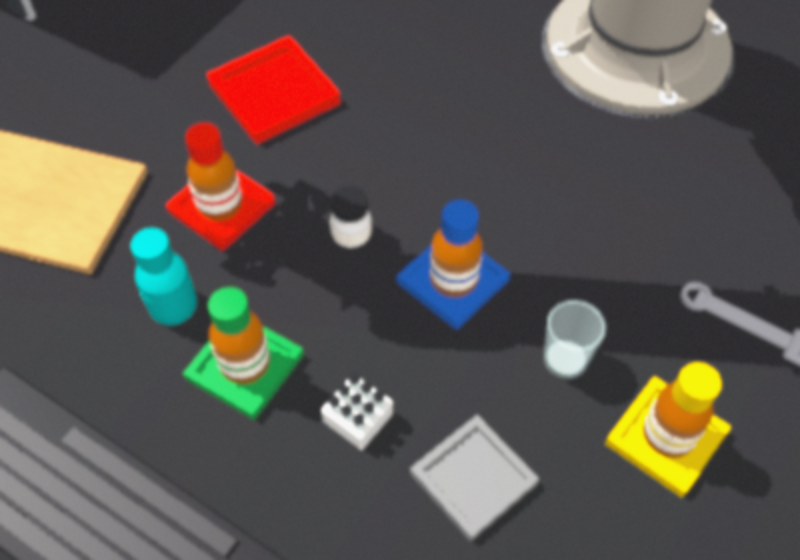

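View pics/endtop.png

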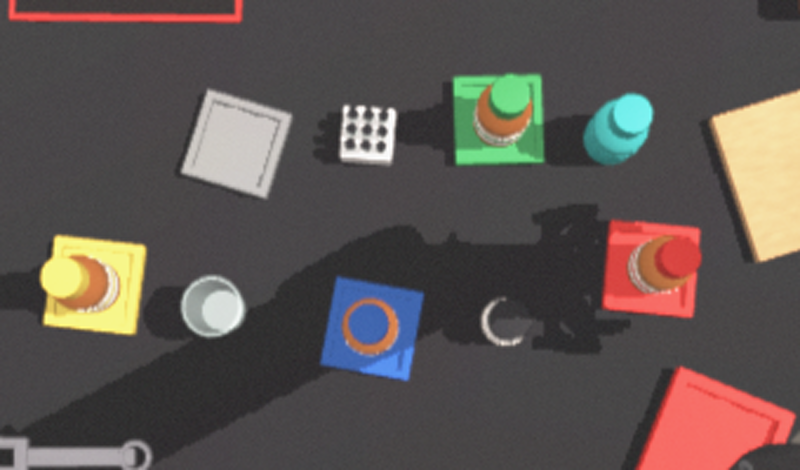

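Each bottle stands upright in the tray that matches its cap: red (213,185), blue (455,255), green (238,340) and yellow (680,410) in the scene crop. The beaker (573,338) and the look-alikes haven't moved.

```bash
python3 -c "
from bench import r
print(r.hand_in())"
```

```text
the job is handed in; nothing more can be done
None
```

All four bottles stand upright in the trays matching their caps, the beaker and look-alikes were left untouched, and the job was handed in at about 30 s on the robot clock.

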